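# Fetch the jigger and cup from behind the bottles and lay out the bar tray

## Robot

A 7-joint arm with a two-finger parallel gripper is mounted at the origin on the work surface. World frame = base frame: x ahead of the robot, y to its left, z up, the work surface at z = 0. Lengths are in m, angles in rad, forces in N, time in s.
With the tool pointing down it reaches from about 0.4 to 0.9 m from the base axis. Payload 5.6 kg.
Tool frame: the origin (TCP) lies midway between the tips of the shut fingers; the grasp point (between the pads) lies 19 mm behind it; y points along the fingers, z is the direction in which the jaws open and shut, and the axes are right-handed (so a half turn about y gives the same grasp; the last joint's range is limited). The gripper opens to 92 mm and grips with 3 to 60 N. Pads are 20 mm wide; open, the fingers measure 128 mm over their backs; the gripper's body (75 mm by 189 mm) begins 69 mm behind the grasp point.
Start: joints at [1.262, 0.468, -0.012, 1.603, 0.006, 1.071, -0.056], TCP at [0.171, -0.627, 0.215] pointing down, gripper open.
Joint ranges: [-2.53, 2.53], [-0.31, 2.02], [-1.57, 1.55], [0.28, 2.44], [-1.29, 4.43], [0.15, 1.84], [-2.92, 2.92]. Speed limits (rad/s): [2.57, 2.57, 3.14, 3.14, 3.14, 3.14, 3.14].

## Interface

Orientations are given as a 3x3 rotation matrix whose columns are the frame's x, y, z axes.
In Python, from station import env, effector, solver, viewer, workorder, search_frame, tip_of gives the robot as it stands. Calls block until the motion is done:
- env.reach(position, orientation): joint-space move of the TCP to a pose.
- env.movel(position, frame=None, rate=0.15): straight line of the TCP; frame=None keeps the orientation; rate is the mean speed in m/s.
- env.goto_joints(angles): joint-space move.
- effector.release() and effector.grasp(squeeze=None): open the fingers fully, or close them until they stop; squeeze is the grip in N (None keeps the last).
- env.pause(seconds).
- solver.inverse_kinematics(position, orientation): joint angles nearest the present ones, or None.
- env.sense(): the state.
- viewer.read_camera(name): name is "side" or "top"; returns (picture, depth): 384x512x3 uint8, red, green, blue; 384x512 float32, m along the optical axis (not along the pixel's ray), 0 where there is no reading.
- viewer.camera_info(name): a dict with "intrinsics" (3x3 intrinsics, pixels), "eye" and "rotation" of the camera in the world. Camera axes: x right, y up, looking along -z (the intrinsics and any distortion apply to the point x, -y, -z); pixel columns grow to the right and rows downward; lengths in m; the calibration is good to about 2 mm. A picture is of the moment at which its call begins. camera_info takes no time and is no camera call.
A pose or a line that the arm cannot do raises env.PlanningError and nothing moves.
- workorder.finish_job(): hands the job in, once; it reports no verdict.
Trained networks look in the newest picture that a camera, given by its name, has taken for a name from the list of things; names that differ only in an ending like _2 or _b are one class to them, and where a whole thing is asked for, a point or a joint stands for the part that bears it (a point fixed in the world has none). Each returns a list of dicts, best first, with "score" (0 to 1); they miss things now and then, are a little off and sometimes report something else, mostly with a low value. They report only what shows in the picture. A call takes as long as a camera call.
- search_frame(camera, name): "at" ([x, y, z] in m, in world coordinates, good to about 4 mm: the middle of the surface that is visible of it).
- tip_of(camera, name): "at" ([x, y, z] in m, in world coordinates, good to about 4 mm: a listed point, or the origin of a listed thing).
The state is a dict: "t": time; "joint_positions": joint angles; "joint_velocities": joint speeds; "tau": joint torques, N m; "ee_pos": TCP position; "tcp_rot": TCP orientation; "wrist_force": force on the tool from outside, world axes, zero at the start; "moment": the same for the moment, N m; "gripper_width": finger opening in m.
Only numpy, scipy, OpenCV 4.12 (cv2) and the standard library are available. Lean on these libraries where they do the work, as an engineer would, in place of code of your own. Each camera call takes 0.05 s, during which the arm holds its last target.

## Task

Two bottles stand in the way of the steel jigger and the copper cup. First move both bottles to the black mat and leave the jigger and cup where they are meanwhile; then, with both bottles still on the mat, fetch the jigger and the cup and stand each upright and centred on its own marked spot on the round wooden tray (jigger on the small blue spot, cup on the large red one). Finally put each bottle back upright and centred on the coaster of its own colour, never letting a bottle tip over.

Things in the scene. Friction and masses are not known exactly. Their poses are not given: they have to be found in the camera images.
- bottle_green: Clear green glass bottle with a green stopper and label band, standing upright. Round body 64 mm diameter up to 145 mm height, shoulder narrowing to a straight neck and stopper 30 mm in diameter from 160 to 214 mm height, where it is best gripped from above. About 0.4 kg (may differ by a third). Origin at the centre of its underside, z up. Starts centred on the green coaster, in the front row.
- bottle_orange: Clear amber glass bottle with an orange stopper and label band, standing upright. Round body 64 mm diameter up to 145 mm height, shoulder narrowing to a straight neck and stopper 30 mm in diameter from 160 to 214 mm height, where it is best gripped from above. About 0.4 kg (may differ by a third). Origin at the centre of its underside, z up. Starts centred on the orange coaster, in the front row.
- coaster_green: Flat green disc, 80 mm diameter, 4 mm thick, fixed on a dark wooden riser (12 mm high, low 46 mm brass rail only along its back edge): the home of the green bottle. Origin at the centre of its underside, so its top is 4 mm above the origin.
- coaster_orange: Flat orange disc, 80 mm diameter, 4 mm thick, fixed on a dark wooden riser (12 mm high, low 46 mm brass rail only along its back edge): the home of the amber (orange-stoppered) bottle. Origin at the centre of its underside, so its top is 4 mm above the origin.
- jigger: Steel bar jigger, 80 mm high, standing on its small end: foot 38 mm diameter, narrow waist 24 mm at 30 to 34 mm height, straight upper cup 42 mm in outer diameter from 46 to 80 mm height (grip it there). Empty, about 0.12 kg. Origin at the centre of its underside, z up. Starts in the back row on the riser, about 75 mm behind one of the bottles (farther from the robot), 110 mm beside the cup and 65 mm in front of the low brass rail.
- cup: Straight-sided copper cup without handle, 60 mm outer diameter, 85 mm high, wall 3 mm, empty, about 0.16 kg. Origin at the centre of its underside, z up. Starts in the back row on the riser, behind the other bottle, beside the jigger.
- spot_jigger: Small blue spot (46 mm across with its black outline) drawn on the layout sheet in the round wooden tray: the jigger's place. Origin at its centre, on the surface where things stand (10 mm above the table). The tray is fixed, 240 mm across, with a rim 18 mm above the table; the two spots are 104 mm apart, either side of its centre.
- spot_cup: Large red spot (68 mm across with its black outline) drawn on the layout sheet in the round wooden tray: the copper cup's place. Origin at its centre, on the surface where things stand (10 mm above the table).
- mat: Black ribbed rubber mat, 220 mm along its own x by 160 mm along its own y, 4 mm thick, fixed: the side area for the bottles, with room for both side by side along its x. Origin at the centre of its underside; its top is 4 mm above.

How it is judged:
By the outcome, as a careful person would: the job done as asked, in the order asked, and still so for the second after the job is handed in, with the robot touching nothing.
It also fails if it takes over 141 s, if anything falls off the work surface, if the arm or the gripper's body presses on something with over 40 N, if the wrist force passes 120 N, or if a joint passes its speed limit or range.

## Working session

There is one attempt and no reset: what is moved stays moved. The work goes in short steps, each a Python script; the robot and the scene stay as the last script left them, time stands still between calls to the robot, and variables do not carry over. Pictures are saved under pics/ and viewed, and the job is handed in when it is done.

```bash
ls; mkdir -p pics; python3 - <<'E'
from station import env, effector, solver, viewer, workorder, search_frame, tip_of
import cv2,numpy as np
s=env.sense();print(s['t'],s['ee_pos'],s['tcp_rot'],s['gripper_width'])
for c in ('side','top'):
    p,d=viewer.read_camera(c);cv2.imwrite(f'pics/{c}0.png',p[:,:,::-1]);np.save(f'pics/{c}0.npy',d)
    print(c,viewer.camera_info(c))
    for n in ['bottle_green','bottle_orange','coaster_green','coaster_orange','jigger','cup','spot_jigger','spot_cup','mat']:
        print(n,[(np.round(r['at'],4).tolist(),round(r['score'],2)) for r in tip_of(c,n)][:3])
print(env.sense()['t'])
E
```

```text
pics
0.0 [ 0.1705224  -0.62662271  0.2136386 ] [[-9.64899313e-01 -5.85625402e-04  2.62619447e-01]
 [-2.62620071e-01  1.68495808e-03 -9.64897849e-01]
 [ 1.22565932e-04 -9.99998409e-01 -1.77961188e-03]] 0.09180630428840118
side {'intrinsics': array([[396.73390447,   0.        , 250.44747315],
       [  0.        , 396.73390447, 196.42461074],
       [  0.        ,   0.        ,   1.        ]]), 'eye': array([-2.56403800e-04,  2.04113983e-01,  9.49659376e-01]), 'rotation': array([[-0.38894839,  0.78999666, -0.47394559],
       [-0.92124406, -0.330542  ,  0.20506429],
       [ 0.00534118,  0.51637899,  0.85634351]])}
bottle_green [([0.5006, -0.0809, 0.0146], 0.56)]
bottle_orange [([0.4825, 0.0269, 0.0172], 0.69)]
coaster_green [([0.5055, -0.0793, 0.0081], 0.67)]
coaster_orange [([0.481, 0.0306, 0.0112], 0.66)]
jigger [([0.5537, 0.0404, 0.0123], 0.5)]
cup [([0.5679, -0.0641, 0.0124], 0.81)]
spot_jigger [([0.4641, -0.3303, 0.0087], 0.57)]
spot_cup [([0.5448, -0.2708, 0.0078], 0.71)]
mat [([0.49, 0.2974, 0.0023], 0.78)]
top {'intrinsics': array([[380.63551052,   0.        , 252.19190653],
 
[... 163 characters left out ...]
tion': array([[ 0.0236094 ,  0.98749609, -0.15586555],
       [-0.99965715,  0.02508477,  0.00750523],
       [ 0.01132124,  0.15563492,  0.98774977]])}
bottle_green [([0.5019, -0.077, 0.0145], 0.58)]
bottle_orange [([0.4833, 0.0247, 0.0167], 0.85), ([0.5041, -0.0786, 0.016], 0.47)]
coaster_green [([0.5064, -0.0756, 0.0051], 0.44), ([0.5518, 0.0406, 0.0135], 0.24)]
coaster_orange [([0.485, 0.0274, 0.0113], 0.74)]
jigger [([0.5536, 0.0402, 0.0134], 0.76), ([0.4796, 0.0282, 0.0191], 0.64)]
cup [([0.572, -0.0638, 0.0125], 0.85)]
spot_jigger [([0.4573, -0.3282, 0.0089], 0.56)]
spot_cup [([0.5531, 0.0398, 0.0112], 0.62), ([0.5455, -0.268, 0.0057], 0.56)]
mat [([0.4879, 0.297, -0.0021], 0.67)]
1.0
```

View pics/top0.png

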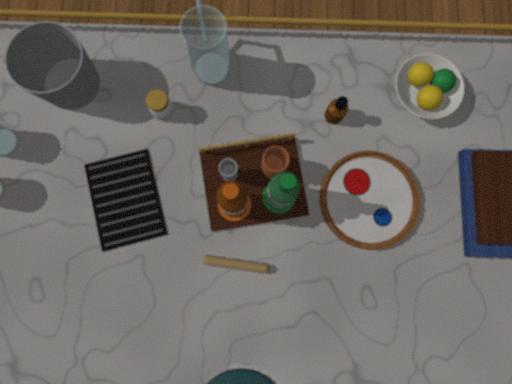

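View pics/side0.png

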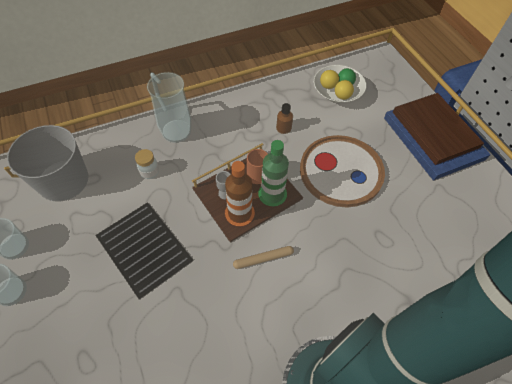

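```bash
python3 - <<'E'
import cv2,numpy as np
a=cv2.imread('pics/top0.png');b=cv2.imread('pics/side0.png')
A=cv2.resize(a[120:250,190:320],None,fx=4.5,fy=4.5,interpolation=cv2.INTER_CUBIC)
cv2.imwrite('pics/topc.png',A)
B=cv2.resize(b[130:250,180:310],None,fx=4.9,fy=4.9,interpolation=cv2.INTER_CUBIC)
cv2.imwrite('pics/sidec.png',B)
E
```

```text
(no output)
```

View pics/topc.png

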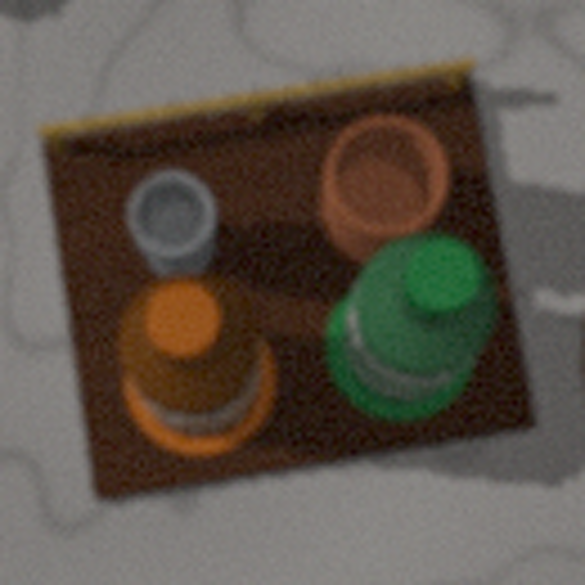

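View pics/sidec.png

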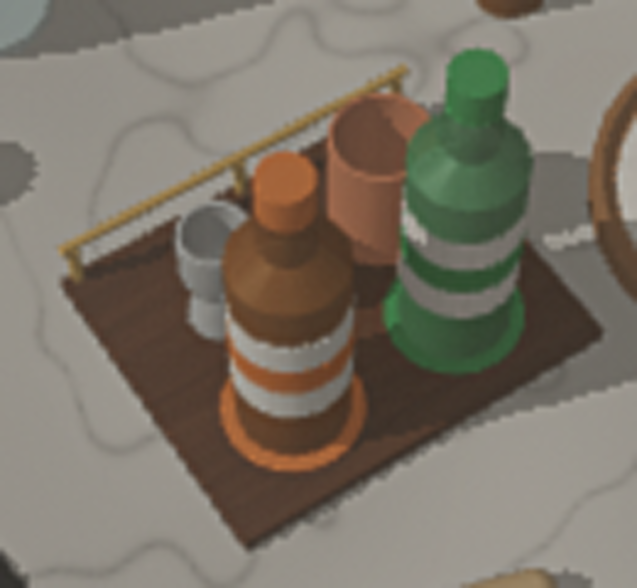

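```bash
cat > h.py <<'E'
from station import env, effector, solver, viewer, workorder, search_frame, tip_of
import cv2,numpy as np
def plane(c,u,v,z):
    i=viewer.camera_info(c);K=i['intrinsics']
    d=np.array([(u-K[0,2])/K[0,0],-(v-K[1,2])/K[1,1],-1.]);d=i['rotation']@d
    e=i['eye'];return e+d*(z-e[2])/d[2]
def snap(n):
    for c in('side','top'):
        p,d=viewer.read_camera(c);cv2.imwrite(f'pics/{c}{n}.png',p[:,:,::-1]);np.save(f'pics/{c}{n}.npy',d)
E
python3 - <<'E'
from h import *
T=lambda x,y:((x+.5)/4.5-.5+190,(y+.5)/4.5-.5+120)
S=lambda x,y:((x+.5)/4.9-.5+180,(y+.5)/4.9-.5+130)
for n,x,y,z in [('orst',183.5,317,.230),('grst',444,273,.230),('jig',172.5,212,.092),('cup',386,177,.097),('coO',199,379,.016),('coG',402,345,.016),('rfl',97,497,.012),('rfr',533,426,.012)]:
    print('top',n,plane('top',*T(x,y),z).round(4))
for n,x,y,z in [('orst',285.5,171,.230),('grst',478,68,.230),('cup',383,136,.097),('coO',293,406,.016),('coG',455,310,.016),('rfl',249,548,.012),('rfr',602,332,.012),('rbl',67,285,.012)]:
    print('side',n,plane('side',*S(x,y),z).round(4))
def blobs(c,m,z,n):
    k,l,st,ce=cv2.connectedComponentsWithStats(m.astype(np.uint8))
    for i in range(1,k):
        if st[i,4]>60: 
            print(c,n,st[i],plane(c,*ce[i],z).round(4))
for c in('top','side'):
    im=cv2.imread(f'pics/{c}0.png').astype(int);b,g,r=im[...,0],im[...,1],im[...,2]
    blobs(c,(r>120)&(g<60)&(b<60),.010,'red'); blobs(c,(b>100)&(r<50)&(g<90),.010,'blue')
    m=((im.max(2)<75)).astype(np.uint8); m=cv2.morphologyEx(m,cv2.MORPH_CLOSE,np.ones((7,7)))
    cs,_=cv2.findContours(m,cv2.RETR_EXTERNAL,cv2.CHAIN_APPROX_NONE)
    for q in cs:
        x,y,w,h=cv2.boundingRect(q)
        if 40<w<130 and 60<h<140 and x<200:
            P=np.array([plane(c,*p[0],.004)[:2] for p in q],np.float32);print(c,'mat',cv2.minAreaRect(P))
E
```

```text
top orst [0.4807 0.0279 0.23  ]
top grst [ 0.5017 -0.0785  0.23  ]
top jig [0.5543 0.042  0.092 ]
top cup [ 0.5736 -0.0631  0.097 ]
top coO [0.4804 0.0293 0.016 ]
top coG [ 0.5014 -0.0785  0.016 ]
top rfl [0.4168 0.0814 0.012 ]
top rfr [ 0.4601 -0.1492  0.012 ]
side orst [0.4853 0.0253 0.23  ]
side grst [ 0.5056 -0.0804  0.23  ]
side cup [ 0.5763 -0.0654  0.097 ]
side coO [0.4817 0.0274 0.016 ]
side coG [ 0.5036 -0.0801  0.016 ]
side rfl [0.4136 0.0801 0.012 ]
side rfr [ 0.4606 -0.1516  0.012 ]
side rbl [0.6064 0.116  0.012 ]
top red [345 170  24  24 450] [ 0.5436 -0.268   0.01  ]
top blue [375 213  16  12 125] [ 0.453  -0.3297  0.01  ]
top mat ((0.48770010471343994, 0.2928663492202759), (0.21895697712898254, 0.16028457880020142), 16.36708641052246)
top mat ((0.8098707795143127, 0.490771621465683), (0.29653242230415344, 0.17467021942138672), 49.670204162597656)
side red [315 153  21  17 259] [ 0.5466 -0.2693  0.01  ]
side mat ((0.48913314938545227, 0.29178011417388916), (0.2191143035888672, 0.159666508436203), 16.35798454284668)
```

```bash
python3 - <<'E'
import cv2,numpy as np
from h import *
a=cv2.imread('pics/top0.png');b=cv2.imread('pics/side0.png')
A=cv2.resize(a[145:255,315:425],None,fx=4,fy=4,interpolation=cv2.INTER_CUBIC)
B=cv2.resize(b[130:210,295:390],None,fx=4,fy=4,interpolation=cv2.INTER_CUBIC)
B=cv2.copyMakeBorder(B,0,440-320,0,0,cv2.BORDER_CONSTANT)
cv2.imwrite('pics/tray.png',np.hstack([A,B[:, :350]]))
for c in('top','side'):
    im=cv2.imread(f'pics/{c}0.png').astype(int);bb,g,r=im[...,0],im[...,1],im[...,2]
    for n,m in (('red',(r-g>40)&(r-bb>60)),('blue',(bb-r>40))):
        k,l,st,ce=cv2.connectedComponentsWithStats(m.astype(np.uint8))
        for i in range(1,k):
            if st[i,4]>60:
                p=plane(c,*ce[i],.01)
                if .35<p[0]<.65 and -.42<p[1]<-.2:print(c,n,st[i],p.round(4))
E
```

```text
top red [345 170  25  24 481] [ 0.5436 -0.2683  0.01  ]
top blue [374 209  17  16 208] [ 0.4588 -0.3283  0.01  ]
side red [315 153  22  17 287] [ 0.5465 -0.2701  0.01  ]
side blue [352 172  14  11  92] [ 0.457  -0.3313  0.01  ]
```

View pics/tray.png

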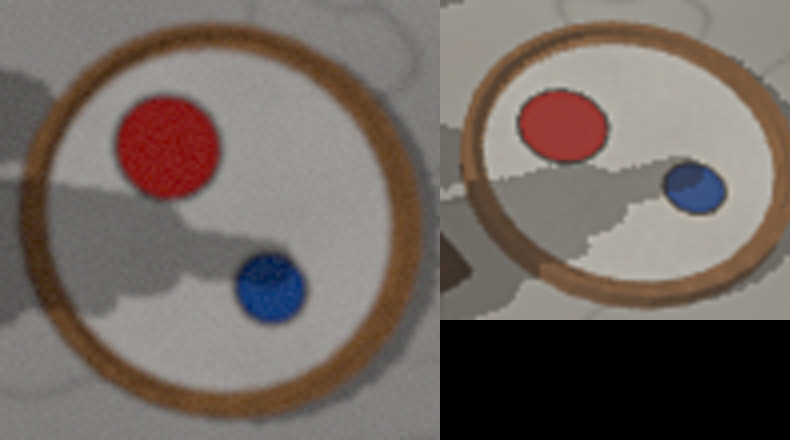

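```bash
cat >> h.py <<'E'
O=np.array([.4815,.0278]);G=np.array([.503,-.0792])
J=np.array([.5547,.0418]);C=np.array([.5755,-.0642])
MC=np.array([.4884,.2923]);mx=np.array([.9595,.2818])
MO=MC+.055*mx;MG=MC-.055*mx
SC=np.array([.545,-.2689]);SJ=np.array([.4595,-.329])
def R(deg):
    a=np.radians(deg);c,s=np.cos(a),np.sin(a)
    return np.array([[s,0,c],[-c,0,s],[0,-1,0.]])
ROW=-79;MATA=-73.6;TRA=-55
def st(m=''):
    s=env.sense();print(m,'t',round(s['t'],2),'p',s['ee_pos'].round(4),'F',np.round(s['wrist_force'],1),'w',round(s['gripper_width'],4),'j7',round(s['joint_positions'][6],2))
E
python3 - <<'E'
from h import *
print('blue side',plane('side',358.5,177,.01))
for n,p,z,a in [('O',O,.19,ROW),('G',G,.19,ROW),('MO',MO,.18,MATA),('MG',MG,.18,MATA),('J',J,.056,ROW),('C',C,.056,ROW),('SJ',SJ,.056,TRA),('SC',SC,.056,TRA)]:
  for f in(0,180):
    for h in (0,.14):
      q=solver.inverse_kinematics([*p,z+h],R(a+f)); print(n,f,h,None if q is None else np.round(q,2))
E
```

```text
blue side [ 0.46038704 -0.33067418  0.01      ]
O 0 0 [ 0.46  0.3  -0.69  1.99  0.23  0.93 -1.72]
O 0 0.14 [ 0.59  0.15 -0.78  1.81  0.11  1.22 -1.6 ]
O 180 0 [ 0.8   0.48 -1.15  1.98  0.51  1.02  1.17]
O 180 0.14 [ 0.77  0.19 -1.    1.81  0.17  1.23  1.48]
G 0 0 [ 0.47  0.3  -0.45  1.94  0.16  0.93 -1.44]
G 0 0.14 [ 0.55  0.17 -0.51  1.77  0.09  1.23 -1.37]
G 180 0 [ 0.82  0.41 -0.89  1.92  0.38  0.98  1.51]
G 180 0.14 [ 0.82  0.22 -0.84  1.76  0.18  1.24  1.7 ]
MO 0 0 [ 0.05  0.64 -0.89  1.66  0.55  1.11 -2.28]
MO 0 0.14 [-0.02  0.46 -0.78  1.51  0.33  1.31 -2.11]
MO 180 0 [ 0.16  0.75 -1.11  1.66  0.72  1.2   0.74]
MO 180 0.14 [ 0.16  0.58 -1.1   1.5   0.52  1.38  0.88]
MG 0 0 [ 0.21  0.53 -1.07  1.91  0.54  1.03 -2.39]
MG 0 0.14 [-0.62  0.14 -0.01  1.8   0.    1.2  -1.92]
MG 180 0 [ 0.22  0.54 -1.1   1.91  0.56  1.04  0.73]
MG 180 0.14 [ 0.27  0.33 -1.1   1.75  0.31  1.25  0.95]
J 0 0 [ 0.24  0.59 -0.48  1.92  0.4   0.73 -1.85]
J 0 0.14 [ 0.38  0.42 -0.66  1.82  0.3   1.   -1.77]
J 180 0 [ 0.39  0.65 -0.69  1.91  0.57  0.79  1.15]
J 180 0.14 [ 0.69  0.62 -1.13  1.8   0.62  1.13  1.11]
C 0 0 [ 0.28  0.58 -0.29  1.87  0.24  0.72 -1.53]
C 0 0.14 [ 0.39  0.41 -0.43  1.78  0.2   1.   -1.5 ]
C 180 0 [ 0.57  0.68 -0.68  1.85  0.58  0.82  1.34]
C 180 0.14 [ 0.7   0.53 -0.86  1.76  0.45  1.07  1.44]
SJ 0 0 [ 0.71  0.55 -0.19  1.91  0.16  0.69 -0.53]
SJ 0 0.14 [ 0.75  0.36 -0.23  1.82  0.1   0.97 -0.48]
SJ 180 0 [ 1.43  1.09 -1.34  1.87  1.15  1.23  1.88]
SJ 180 0.14 [ 1.45  0.77 -1.32  1.78  0.79  1.25  2.1 ]
SC 0 0 [ 0.59  0.61 -0.25  1.8   0.21  0.75 -0.73]
SC 0 0.14 [ 0.61  0.44 -0.27  1.71  0.13  1.01 -0.67]
SC 180 0 [ 1.22  1.14 -1.34  1.76  1.17  1.28  1.75]
SC 180 0.14 [ 1.23  0.86 -1.33  1.68  0.86  1.32  1.93]
```

```bash
cat >> h.py <<'E'
def pick(p,z,a,sq,hi,approach='reach'):
    env.reach([*p,hi],R(a)) if approach=='reach' else env.movel([*p,hi],R(a),rate=.25)
    env.movel([*p,z],R(a),rate=.12); st('at')
    effector.grasp(squeeze=sq); st('grasped')
def carry(p0,p1,zp,z1,a0,a1,lift,up=.12):
    env.movel([*p0,zp+lift],R(a0),rate=up); st('lifted')
    env.movel([*p1,zp+lift],R(a1),rate=.2)
    env.movel([*p1,z1+.012],R(a1),rate=.12)
    env.movel([*p1,z1],R(a1),rate=.03); st('down')
def let(p,a,hi):
    effector.release(); env.pause(.2)
    env.movel([*p,hi],R(a),rate=.15); st('away')
E
python3 - <<'E'
from h import *
s=env.sense();env.movel([*s['ee_pos'][:2],.34],rate=.25)
pick(O,.187,ROW,30,.30)
carry(O,MO,.187,.187-.012+.001,ROW,MATA,.13)
snap('1')
E
```

```text
at t 5.31 p [0.482  0.0279 0.1876] F [ 1.   0.3 -0. ] w 0.0918 j7 -1.77
grasped t 6.27 p [0.4815 0.0279 0.187 ] F [-0.2  0.5  0.1] w 0.0296 j7 -1.77
lifted t 7.5 p [0.481  0.0277 0.3162] F [-0.7  0.  -5.2] w 0.0295 j7 -1.63
down t 10.86 p [0.5411 0.3078 0.1758] F [ 0.4 -0.1 -4.4] w 0.0295 j7 -2.24
```

```bash
python3 - <<'E'
import cv2,numpy as np
a=cv2.imread('pics/top1.png');b=cv2.imread('pics/side1.png')
cv2.imwrite('pics/c1.png',np.hstack([cv2.resize(a[100:260,60:330],(400,237)),cv2.resize(b[100:310,60:330],(400,311))[:237]]))
cv2.imwrite('pics/c1.png',np.vstack([cv2.resize(a[120:260,60:330],None,fx=2,fy=2),cv2.resize(b[130:290,60:330],None,fx=2,fy=2)]))
E
```

```text
(no output)
```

View pics/c1.png

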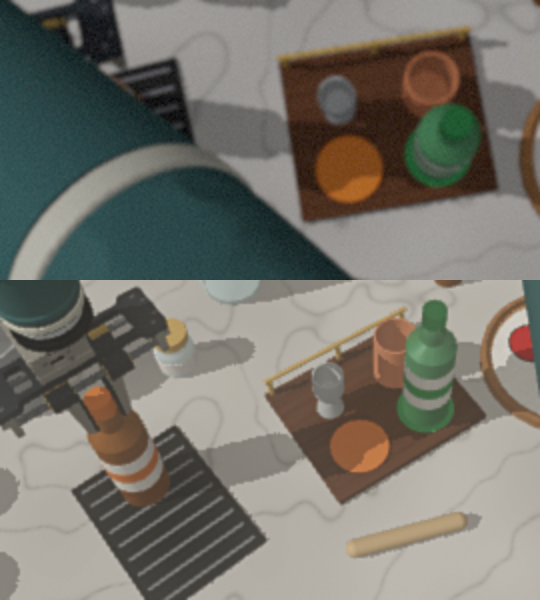

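```bash
python3 - <<'E'
from h import *
for c in('top','side'):
    im=cv2.imread(f'pics/{c}1.png').astype(int);b,g,r=im[...,0],im[...,1],im[...,2]
    k,l,s,ce=cv2.connectedComponentsWithStats(((r-b>90)&(r>130)).astype(np.uint8))
    for i in range(1,k):
        if s[i,4]>150: print(c,s[i],plane(c,*ce[i],.016).round(4),plane(c,s[i,0]+(s[i,2]-1)/2,s[i,1]+(s[i,3]-1)/2,.016).round(4))
let(MO,MATA,.30)
pick(G,.187,ROW,30,.30)
carry(G,MG,.187,.176,ROW,MATA,.13)
let(MG,MATA,.30)
env.reach([*SJ,.30],R(ROW))
snap('2')
for n in('jigger','cup','spot_jigger','spot_cup'):
  for c in('side','top'):
    print(n,c,[(np.round(r['at'],4).tolist(),round(r['score'],2)) for r in tip_of(c,n)][:2])
E
python3 - <<'E'
import cv2,numpy as np
a=cv2.imread('pics/top2.png');b=cv2.imread('pics/side2.png')
cv2.imwrite('pics/c2.png',np.vstack([cv2.resize(a[120:260,60:330],None,fx=2,fy=2),cv2.resize(b[130:290,60:330],None,fx=2,fy=2)]))
E
```

```text
top [408  63  24  22 406] [ 0.8265 -0.4318  0.016 ] [ 0.8257 -0.4323  0.016 ]
top [418  86  24  22 425] [ 0.7647 -0.454   0.016 ] [ 0.7647 -0.4548  0.016 ]
top [148  91  18  18 173] [0.7365 0.2314 0.016 ] [0.7374 0.2303 0.016 ]
top [345 170  24  18 321] [ 0.5501 -0.2676  0.016 ] [ 0.5497 -0.2663  0.016 ]
top [224 207  26  14 235] [0.4569 0.0195 0.016 ] [0.4574 0.0222 0.016 ]
side [ 446    0   66   42 1554] [ 0.9219 -1.1592  0.016 ] [ 0.8981 -1.1137  0.016 ]
side [413  49  99 110 590] [ 0.5714 -0.7829  0.016 ] [ 0.5753 -0.782   0.016 ]
side [235 209  20  17 156] [0.4584 0.0179 0.016 ] [0.4636 0.0201 0.016 ]
away t 13.14 p [0.5408 0.3073 0.299 ] F [-0.  -0.1 -0.3] w 0.0921 j7 -2.16
at t 15.68 p [ 0.5036 -0.0791  0.1877] F [ 0.7 -0.1  0.8] w 0.092 j7 -1.6
grasped t 16.64 p [ 0.503  -0.0791  0.1869] F [ 0.3  0.1 -0.7] w 0.0291 j7 -1.6
lifted t 17.88 p [ 0.5025 -0.0792  0.3162] F [-0.3 -0.2 -3. ] w 0.0294 j7 -1.47
down t 21.61 p [0.4356 0.2768 0.1759] F [ 0.5  0.6 -2.3] w 0.0298 j7 -2.32
away t 23.79 p [0.4352 0.2763 0.2992] F [-0.2  0.7  0.1] w 0.0922 j7 -2.19
jigger side [([0.5538, 0.0408, 0.0151], 0.61), ([0.4868, 0.2984, 0.0034], 0.29)]
jigger top [([0.5546, 0.0415, 0.0125], 0.54)]
cup side [([0.5698, -0.0617, 0.0152], 0.8)]
cup top [([0.5715, -0.0614, 0.0103], 0.69)]
spot_jigger side [([0.464, -0.3295, 0.0112], 0.73)]
spot_jigger top [([0.4584, -0.3287, 0.006], 0.78), ([0.5726, -0.0635, 0.0131], 0.45)]
spot_cup side [([0.5482, -0.2676, 0.0067], 0.6)]
spot_cup top [([0.5412, -0.2694, 0.0064], 0.58)]
```

View pics/c2.png

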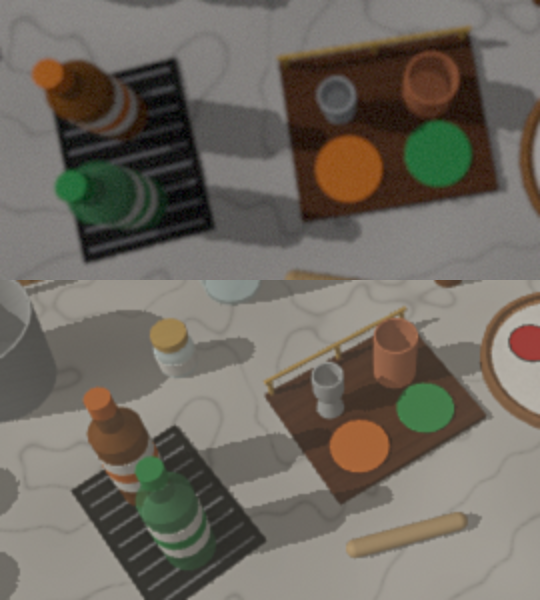

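```bash
python3 - <<'E'
from h import *
for c in('top','side'):
    im=cv2.imread(f'pics/{c}2.png');hs=cv2.cvtColor(im,cv2.COLOR_BGR2HSV)
    for n,lo,hi in (('O',(8,150,90),(18,255,255)),('G',(55,120,60),(75,255,255))):
        k,l,s,ce=cv2.connectedComponentsWithStats(cv2.inRange(hs,lo,hi))
        for i in range(1,k):
            p=plane(c,*ce[i],.016)
            if s[i,4]>300 and abs(p[1])<.15 and p[0]<.6: print(c,n,s[i],p.round(4),plane(c,s[i,0]+(s[i,2]-1)/2,s[i,1]+(s[i,3]-1)/2,.016).round(4))
a=cv2.imread('pics/top2.png')[145:200,215:300];b=cv2.imread('pics/side2.png')[145:205,210:275]
cv2.imwrite('pics/c3.png',np.hstack([cv2.resize(a,(680,440),interpolation=2)]));cv2.imwrite('pics/c4.png',cv2.resize(b,(520,480),interpolation=2))
E
```

```text
top O [217 187  35  35 924] [0.4798 0.0293 0.016 ] [0.48   0.0289 0.016 ]
top G [263 180  33  33 839] [ 0.5011 -0.0779  0.016 ] [ 0.5021 -0.0786  0.016 ]
side O [225 200  30  26 622] [0.4815 0.0277 0.016 ] [0.4814 0.0272 0.016 ]
```

View pics/c3.png

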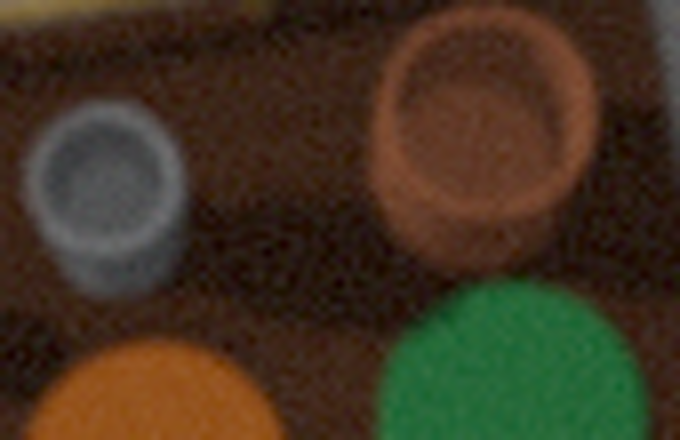

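View pics/c4.png

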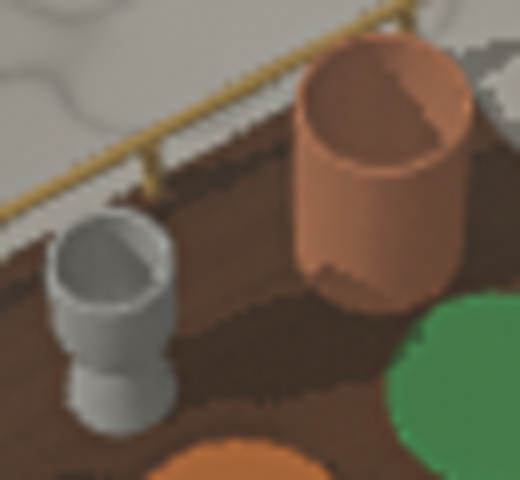

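```bash
python3 - <<'E'
from h import *
f=lambda x,y,x0,y0:((x+.5)/8-.5+x0,(y+.5)/8-.5+y0)
print(plane('top',*f(106,178,215,145),.092),plane('top',*f(486,112,215,145),.097))
print(plane('side',*f(112,260,210,145),.092),plane('side',*f(384,102,210,145),.097))
E
```

```text
[0.55406653 0.04225518 0.092     ] [ 0.5744721  -0.06293583  0.097     ]
[0.55555128 0.04035274 0.092     ] [ 0.57660943 -0.06499276  0.097     ]
```

```bash
python3 - <<'E'
from h import *
J=np.array([.5548,.0413]);C=np.array([.5755,-.064])
pick(J,.056,ROW,20,.22)
carry(J,SJ,.056,.055,ROW,TRA,.14)
let(SJ,TRA,.20)
pick(C,.054,ROW,20,.20)
carry(C,SC,.054,.053,ROW,TRA,.13)
let(SC,TRA,.30)
env.reach([.40,.10,.36],R(ROW))
snap('3')
E
python3 - <<'E'
import cv2,numpy as np
a=cv2.imread('pics/top3.png');b=cv2.imread('pics/side3.png')
cv2.imwrite('pics/c5.png',np.hstack([cv2.resize(x,(400,400),interpolation=2) for x in(a[140:260,310:430],b[110:220,290:400])]))
cv2.imwrite('pics/c6.png',b)
E
```

```text
at t 29.43 p [0.5554 0.0414 0.0567] F [0.4 0.8 0.4] w 0.092 j7 -2.04
grasped t 30.26 p [0.5548 0.0415 0.056 ] F [-0.   0.6  0.5] w 0.0409 j7 -2.04
lifted t 31.57 p [0.5543 0.0412 0.1952] F [-0.3 -0.5 -1.2] w 0.0404 j7 -1.9
down t 35.41 p [ 0.4595 -0.3289  0.0549] F [ 0.3  0.6 -0.5] w 0.0405 j7 -0.97
away t 37.59 p [ 0.4589 -0.3288  0.1991] F [ 0.8  0.6 -0.3] w 0.0918 j7 -0.83
at t 40.08 p [ 0.5761 -0.064   0.0548] F [ 0.1 -0.2  0.3] w 0.092 j7 -1.85
grasped t 40.65 p [ 0.5756 -0.0641  0.0542] F [-0.7 -0.6  1.1] w 0.0605 j7 -1.85
lifted t 41.88 p [ 0.5749 -0.0641  0.1831] F [-0.3  0.5 -2. ] w 0.0608 j7 -1.73
down t 44.76 p [ 0.545  -0.2688  0.0529] F [ 0.7 -1.3 -1.4] w 0.0605 j7 -1.11
away t 47.38 p [ 0.5446 -0.2689  0.2991] F [-0.8 -0.1  0.6] w 0.0918 j7 -0.93
```

View pics/c5.png

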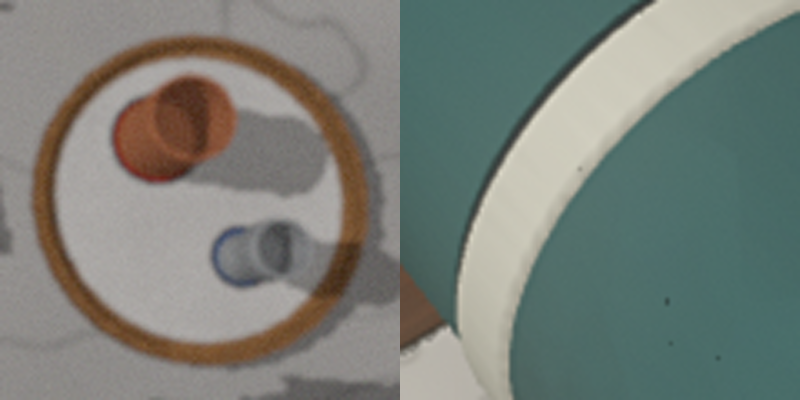

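View pics/c6.png

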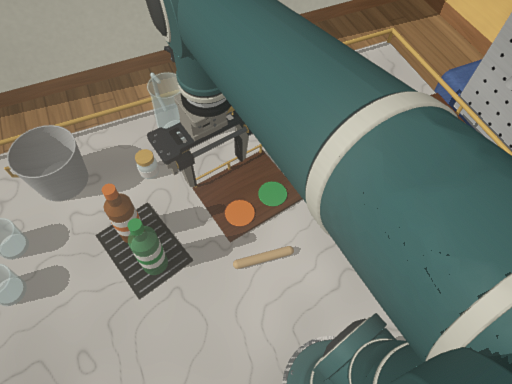

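```bash
python3 - <<'E'
from h import *
im=cv2.imread('pics/top3.png')
cv2.imwrite('pics/c7.png',cv2.resize(im[155:230,340:410],(700,750)[::1],interpolation=2)[:600])
f=lambda x,y:((x+.5)/3.3333-.5+310,(y+.5)/3.3333-.5+140)
print(plane('top',*f(282,249),.090),plane('top',*f(195,119),.095))
E
```

```text
[ 0.45727714 -0.3268719   0.09      ] [ 0.54218118 -0.26978808  0.095     ]
```

View pics/c7.png

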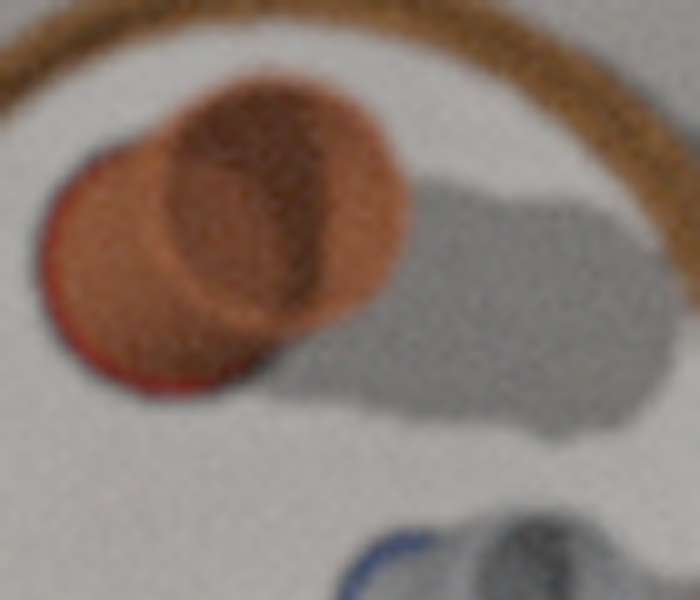

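```bash
python3 - <<'E'
from h import *
pick(MG,.175,MATA,30,.30)
carry(MG,G,.175,.188,MATA,ROW,.14)
let(G,ROW,.31)
pick(MO,.175,MATA,30,.31)
carry(MO,O,.175,.188,MATA,ROW,.14)
let(O,ROW,.32)
env.reach([.17,-.55,.36],R(-75)); st()
snap('4')
E
python3 - <<'E'
import cv2,numpy as np
a=cv2.imread('pics/top4.png');b=cv2.imread('pics/side4.png')
cv2.imwrite('pics/c8.png',cv2.resize(a[120:260,190:430],(800,467),interpolation=2))
cv2.imwrite('pics/c9.png',cv2.resize(b[110:250,180:400],(800,509),interpolation=2))
E
```

```text
at t 51.22 p [0.436  0.2772 0.1757] F [-0.   0.3 -0.3] w 0.0918 j7 -2.45
grasped t 52.17 p [0.4356 0.2768 0.175 ] F [-0.6  0.3  0.3] w 0.0295 j7 -2.45
lifted t 53.49 p [0.4353 0.2764 0.3143] F [ 1.1 -0.4 -2.7] w 0.0292 j7 -2.32
down t 57.11 p [ 0.503  -0.0791  0.1879] F [ 0.4 -0.3 -2.7] w 0.0293 j7 -1.86
away t 59.28 p [ 0.5024 -0.0794  0.3092] F [-1.1 -0.1 -0.9] w 0.0922 j7 -1.74
at t 62.01 p [0.5415 0.3083 0.1759] F [-0.2 -0.2  0.6] w 0.092 j7 -2.37
grasped t 62.97 p [0.5412 0.3079 0.175 ] F [-0.6  0.7 -1.1] w 0.0294 j7 -2.37
lifted t 64.28 p [0.5409 0.3074 0.314 ] F [-0.5 -0.2 -3.8] w 0.0291 j7 -2.28
down t 67.53 p [0.4815 0.0279 0.1879] F [-0.6 -0.1 -4.5] w 0.0298 j7 -2.0
away t 69.77 p [0.481  0.0275 0.3192] F [0.2 0.6 0. ] w 0.0917 j7 -1.85
 t 72.11 p [ 0.1713 -0.5493  0.3602] F [0.8 0.1 0.7] w 0.0919 j7 -0.54
```

View pics/c8.png

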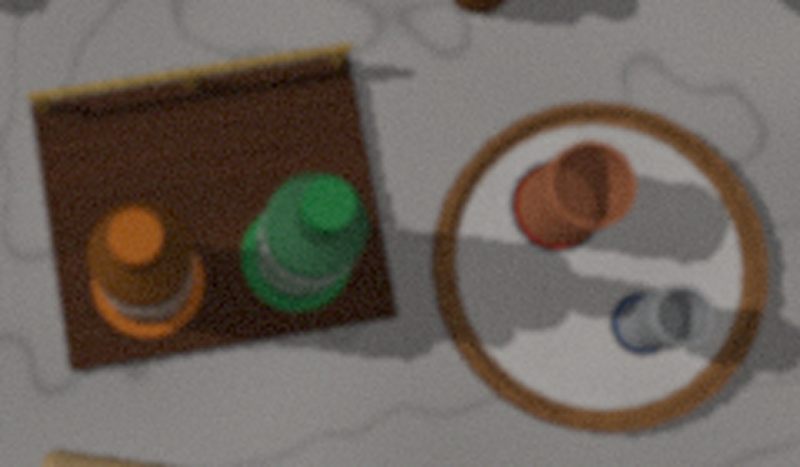

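View pics/c9.png

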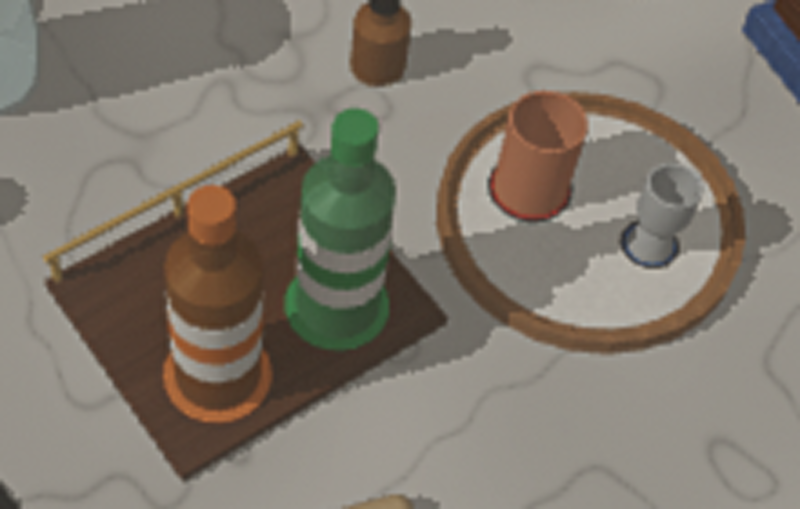

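```bash
python3 - <<'E'
from h import *
workorder.finish_job(); st()
E
```

```text
the job is handed in; nothing more can be done
the job is handed in; nothing more can be done
```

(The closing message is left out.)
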